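Clamp a phone in the sliding-jaw holder

TASK

Clamp the phone that lies in the bench holder. Hold the jaw's thumb release pressed in while you slide the jaw up and gently push the phone fully home against the fixed jaw, then let the release go so that the jaw locks there. Then screw the round knurled thumbscrew on top of the jaw clockwise, regripping as often as needed, until it comes to its stop with the foot pressing firmly on the phone; leave the other things on the bench alone and let go.

Things in the scene. Friction and masses are not known exactly. Their poses are not given: they have to be found in the camera images.
- holder: Clamping holder fixed to the bench: aluminium plate 170 (x) x 340 (y) x 18 mm, origin at the centre of its underside. The moving jaw slides along its y. At its +y end stands the fixed jaw, 130 mm wide, 32 mm high above the plate; its rubber face looks to -y at y = +140 mm. The phone lies on the plate.
- carriage (a joint): Sliding jaw's place along the holder's +y, m, 0 to 0.13: at 0 its face is at y = -50 mm in the holder's frame; it grows towards the fixed jaw; at 0.116 the jaws are 74 mm apart, the phone's width. A hidden rack of notches 12 mm apart locks it: in a notch it has only 5 mm of play (the phone's: 0.114 to 0.119). With the release held in it slides with about 2.5 N.
- jaw_face (a point): Centre of the sliding jaw's rubber face (110 mm wide), 15 mm above the plate; axes as the holder's. The jaw is a grey carriage 75 mm long behind (-y of) it: a block at x -20 to +60 mm, 66 mm high above the plate, a sloped pocket with the release at its -x (robot) side, and on top a steel bridge, 74 mm above the plate, reaching 37 mm over the phone, with the thumbscrew.
- release_face (a point): Centre of the outer face of the thumb release, a black ribbed push button 36 mm (its x) x 42 mm (its y, along the slide), 34 mm above the plate. Its z points outward, 35 deg from vertical towards holder -x. Press it along -z. It moves with the jaw: 45 mm to -x and 42 mm to -y of the jaw face; its x points up the slope.
- pocket (a point): Centre of the mouth of the pocket round the release, 12 mm outside the release's face, axes as the release's; moves with the jaw. Clear width 48 mm between two cheeks (at +y and -y, 12 mm proud of the release) and 41 mm between the lower wall (-x, 8 mm proud) and the upper wall (+x, 34 mm proud, overhanging it). Closed fingers fit in along z and can push the jaw by the cheeks.
- release (a joint): How far the thumb release is pressed in, m: 0 out (jaw locked in a notch), stop at 0.006. Springy: 7 N to start, 11 N fully in. From 2.5 mm in the jaw is free. Let go, it springs out into a notch by itself; if the jaw stands between two notches (as it may at the start) it stays 2.5 mm in and clicks out at the next notch.
- screw_grip (a point): On the vertical axis of the thumbscrew, 10 mm below the top of its head, 121 mm above the bench: grip here from above. Round knurled steel head, 44 mm diameter, 28 mm high, underside 11 mm above the bridge. Turns with 0.05 N m; about 4.2 to 5.6 rad clockwise (from above) from the start is a hard stop. Does not rise or sink. Moves with the jaw: 18 mm +x, 14 mm +y of its face.
- foot: The screw's round rubber foot, 22 mm diameter, on the thumbscrew's axis; origin at the centre of its underside. Screwing clockwise lowers it 1.5 mm per radian. At the start it is 4 to 6 mm higher than the phone's top, so it passes over the phone. It is sprung: at the screw's stop it presses on the phone with about 10 N.
- phone: The phone to clamp, lying face down and loose in the holder between the jaws: black back, aluminium frame, 156 (x) x 74 (y) x 9 mm, origin at the centre of its underside, long side roughly along the jaws, at first 5 to 15 mm short of the fixed jaw.
- old_phone: Bystander: a phone of the same size with a pale grey back, flat on the bench; origin at the centre of its underside. Leave alone.
- battery: Bystander: a flat black phone battery, 60 x 85 x 6 mm, lying on the bench before the holder; origin at the centre of its underside. Leave alone.
- screwdriver: Bystander: a screwdriver 160 mm long, lying along its x axis. Leave alone.
- bottle: Bystander: a white plastic bottle, 48 mm diameter, 120 mm tall, standing; origin at the centre of its underside. Leave alone.
- screw_tray: Bystander: a grey divided tray, 120 x 90 x 22 mm; origin at the centre of its underside. Leave alone.
- mug: Bystander: a white mug, 76 mm diameter, 90 mm tall; origin at the centre of its underside. Leave alone.
- brush: Bystander: a small brush 150 mm long, lying along its x axis. Leave alone.
There are look-alikes about, which are no part of the job. Leave any blue, pink or yellow look-alike of the phone alone.

How it is judged:
On the way, in this order (a step that is already met when the one before it is completed fails the run):
1. the sliding jaw has come at least 30 mm along its slide with the thumb release held in (value of joint release above 0.0028 m and distance of jaw_face from where it was at the start of the episode above 0.03 m), for 0.1 s.
2. the jaw has pushed the phone home and the release is let go (value of joint release below 0.0012 m and value of joint carriage above 0.1135 m), for 0.2 s.
3. the thumbscrew is tightened so that the foot presses on the phone (contact force between foot and phone above 6 N), for 0.2 s.
At the end, for the whole second after the job is handed in: The sliding jaw is locked (release out, within 1.2 mm) within 2.5 mm of closing on the phone's width; the phone lies flat and square (0.03 rad) within 3 mm of the fixed jaw, at rest; the foot presses on it with more than 6 N (10 N at the screw's stop) (all of step 2 and contact force between foot and phone above 6 N and y of phone in the frame of holder above 0.1 m and angle between the y axis of phone and the y axis of holder, either way round below 0.03 rad and angle between phone's own z axis and vertical below 0.03 rad and linear speed of phone below 0.01 m/s); the robot touches nothing.
It fails at once if the phone is squeezed by the sliding jaw with more than 60 N (contact force between carriage and phone above 60 N).
It fails at once if a bystander is moved by more than 25 mm (distance of any of old_phone, battery, screwdriver, bottle, screw_tray, mug, brush from where it was at the start of the episode above 0.025 m).
It also fails if it takes over 70 s, if anything falls off the work surface, if the arm or the gripper's body presses on something with over 40 N, if the wrist force passes 120 N, or if a joint passes its speed limit or range.

ROBOT

A 6-joint arm with a two-finger parallel gripper is mounted at the origin on the work surface. World frame = base frame: x ahead of the robot, y to its left, z up, the work surface at z = 0. Lengths are in m, angles in rad, forces in N, time in s.
With the tool pointing down it reaches from about 0.35 to 0.775 m from the base axis. Payload 7.3 kg.
Tool frame: the origin (TCP) lies midway between the tips of the shut fingers; the grasp point (between the pads) lies 19 mm behind it (robot.grip_depth is the z of the grasp point in the tool frame, in m); z points along the fingers, y is the line along which they close (so a half turn about z gives the same grasp; the last joint's range is limited). The gripper opens to 92 mm and grips with 3 to 60 N. Pads are 19 mm wide; open, the fingers measure 130 mm over their backs; the gripper's body (75 mm by 190 mm) begins 47 mm behind the grasp point.
Start: joints at [-1.491, 0.342, 1.524, -0, 1.275, -0.146], TCP at [0.118, -0.512, 0.227] pointing down, gripper open.
Joint ranges: [-2.53, 2.53], [-0.77, 2.02], [0.04, 2.7], [-1, 4.14], [0.28, 2.66], [-3.11, 3.11]. Speed limits (rad/s): [2.57, 2.57, 3.14, 3.14, 3.14, 3.14].

INTERFACE

Orientations are given as [roll, pitch, yaw] about the fixed x, y, z axes, in that order (R = Rz(yaw) Ry(pitch) Rx(roll)).
In Python, from cell import robot, viewer gives the robot as it stands.
- The arm moves only by the tool step_arm, never from a script. Its argument "increments" is a list of rows, each an object with "delta_pos": the shift along the tool's x, y, z in cm, a list of three; "dr": the turn, a rotation vector about the tool's x, y, z in degrees, a list of three; "fingers": the closure, from -1 (fully open) to 1 (shut), so that 0 is half open. In form: [{"delta_pos": [tx, ty, tz], "dr": [wx, wy, wz], "fingers": fingers}, ...]. A call has exactly 5 rows; each row is the pose to reach, as a shift and turn from the pose commanded when the call began, along the tool's axes at that moment; what a row does not reach only later rows make up. A row lasts 1/8 s, in which the tool goes at most 62.5 mm and 10.7 degrees, less where a joint would pass 70% of its speed; a pose out of reach is approached as far as the arm can. A call with a gripper value outside its range is refused whole. The fingers move at their own pace and stop on an object; "newtons" is the grip in N (left out, the last holds). Time passes only in rows, so rows that repeat a pose let the fingers close, or fill a call up. It gives the time, the measured TCP pose, the force, the opening and the grip force at its end, in the units of the state.
- robot.observe(): the state, without advancing time (a new reading comes with each control period).
- viewer.read_camera(name): name is "scene" or "top"; returns the picture (480x640x3 uint8, red, green, blue); there is no depth.
- viewer.camera_params(name): a dict with "K" (3x3 intrinsics, pixels), "k1" (the pictures are not rectified: a ray, as slopes to the right and down, at radius r is drawn at 1 + k1 r^2 times it, then the intrinsics apply), "T" (4x4, takes a point from camera to world coordinates). Camera axes: x right, y down, z forward; pixel columns grow to the right and rows downward; lengths in m; the calibration is good to about 2 mm. A picture is of the moment at which its call begins. camera_params takes no time and is no camera call.
- robot.hand_in(): hands the job in; it is judged then, once.
The state is a dict: "time": time; "qpos": joint angles; "qvel": joint speeds; "joint_efforts": joint torques, N m; "tool_pos": TCP position; "tool_rot": TCP orientation; "contact_force": force on the tool from outside, world axes, zero at the start; "torque": the same for the moment, N m; "opening": finger opening in m; "grip_force": force on a finger pad.
Only numpy, scipy, OpenCV 4.12 (cv2) and the standard library are available. Lean on these libraries where they do the work, as an engineer would, in place of code of your own. Each camera call takes 0.05 s, during which the arm holds its last target. There are 200 camera calls.

## Working session

There is one attempt and no reset: what is moved stays moved. The work goes in short steps, Python scripts to look and compute and a tool call to move; the robot and the scene stay as the last step left them, time stands still between calls to the robot, and variables do not carry over. Pictures are saved under pics/ and viewed, at most 10 in all, crops included, and the job is handed in when it is done.

Besides the shell and the picture viewer there is one more tool, called after "Call:" by a JSON object that holds its "fn" and its "kwargs". step_arm: Moves the arm, as the interface text tells. Its arguments: {"type":"object","properties":{"increments":{"type":"array"},"newtons":{"type":"number"}},"required":["increments"]}

```bash
ls; mkdir -p pics
python3 - <<'E'
from cell import robot, viewer
import cv2
for n in ("scene","top"):
    im=viewer.read_camera(n); cv2.imwrite(f"pics/{n}0.png",im[:,:,::-1])
    p=viewer.camera_params(n); print(n,p)
print(robot.observe())
E
```

```text
pics
scene {'K': array([[498.97840092,   0.        , 320.26317301],
       [  0.        , 498.97840092, 237.39501329],
       [  0.        ,   0.        ,   1.        ]]), 'k1': -0.14056836044373408, 'T': array([[ 3.87808986e-01,  5.70550325e-01, -7.23931293e-01,
         1.36808850e+00],
       [ 9.21739739e-01, -2.40231182e-01,  3.04441839e-01,
        -4.11871823e-01],
       [-2.11480427e-04, -7.85341521e-01, -6.19062719e-01,
         7.84795564e-01],
       [ 0.00000000e+00,  0.00000000e+00,  0.00000000e+00,
         1.00000000e+00]])}
top {'K': array([[436.75368598,   0.        , 323.07312499],
       [  0.        , 436.75368598, 236.80190947],
       [  0.        ,   0.        ,   1.        ]]), 'k1': -0.07836781723137277, 'T': array([[ 0.00929755, -0.99589499,  0.09003736,  0.45835064],
       [-0.99989599, -0.00826642,  0.01181839, -0.069368  ],
       [-0.01102559, -0.09013788, -0.99586826,  0.95979642],
       [ 0.        ,  0.        ,  0.        ,  1.        ]])}
{'time': 0.1, 'qpos': array([-1.49099151e+00,  3.42650954e-01,  1.52491461e+00, -1.00593366e-05,
        1.27537463e+00, -1.46011582e-01]), 'qvel': array([-2.02252213e-03, -1.29717111e-03, -6.33055683e-04, -2.14329333e-04,
       -1.46190442e-05, -1.86671337e-04]), 'joint_efforts': array([ 2.05439705e-03, -4.32004237e+01, -2.44694227e+01,  7.19339051e-02,
        5.26567816e-02, -4.95258269e-05]), 'tool_pos': array([ 0.11753294, -0.51131282,  0.22611794]), 'tool_rot': array([-3.14025805e+00, -1.86541450e-04,  2.25819210e-01]), 'contact_force': array([ 0.07867323,  0.07313038, -0.46969608]), 'torque': array([ 0.00740635,  0.01190805, -0.01002151]), 'grip_force': 0.0, 'opening': 0.09185612143704769}
```

View pics/scene0.png

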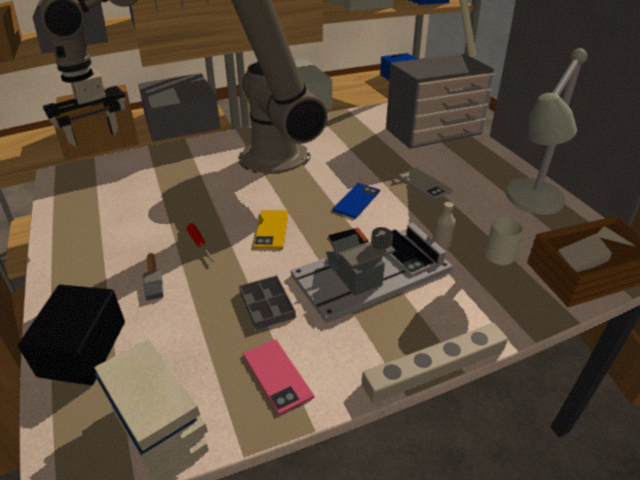

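View pics/top0.png

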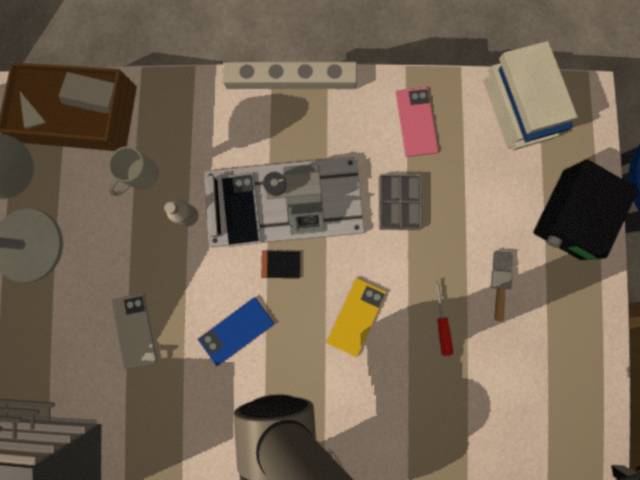

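The scene view shows the holder at about (370,270). In the top view the fixed jaw is at (213,208), the black-backed phone at (240,210), the thumbscrew at (274,182) and the release pocket at (308,220).

Things that could be mistaken for the target, by top-view pixel:
- **Phone:** black-backed one in the holder (240,210), chosen. Others are blue (237,332), yellow (357,316), pink (417,122) and pale grey (135,330). The battery is at (281,264).
- **Screw head:** on the bridge (274,182), chosen. The phone camera lenses are at (240,183), and a strip with round holes is at (290,73).

One close crop to check the choice.

```bash
cat > h.py <<'E'
import numpy as np, cv2
from cell import robot, viewer
from scipy.spatial.transform import Rotation as R
def dist(p): return np.array([p["k1"],0,0,0,0.])
def proj(n,P):
    p=viewer.camera_params(n); T=np.linalg.inv(p["T"])
    return cv2.projectPoints(np.atleast_2d(P).astype(float),cv2.Rodrigues(T[:3,:3])[0],T[:3,3],p["K"],dist(p))[0][:,0]
def ray(n,uv):
    p=viewer.camera_params(n)
    u=cv2.undistortPoints(np.array(uv,float).reshape(-1,1,2),p["K"],dist(p))[:,0]
    d=np.c_[u,np.ones(len(u))]@p["T"][:3,:3].T
    return p["T"][:3,3],d
def plane(n,uv,z):
    c,d=ray(n,uv); return c+d*((z-c[2])/d[:,2])[:,None]
E
python3 - <<'E'
import cv2
im=cv2.imread("pics/top0.png")[145:255,195:375]; cv2.imwrite("pics/topc.png",cv2.resize(im,None,fx=4.4,fy=4.4,interpolation=cv2.INTER_CUBIC))
im=cv2.imread("pics/scene0.png")[215:325,285:465]; cv2.imwrite("pics/scenec.png",cv2.resize(im,None,fx=4.4,fy=4.4,interpolation=cv2.INTER_CUBIC))
E
```

```text
(no output)
```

View pics/topc.png

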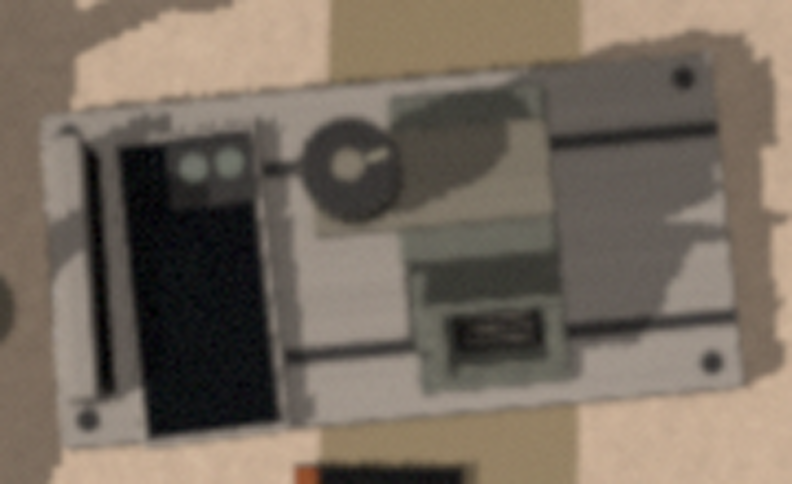

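View pics/scenec.png

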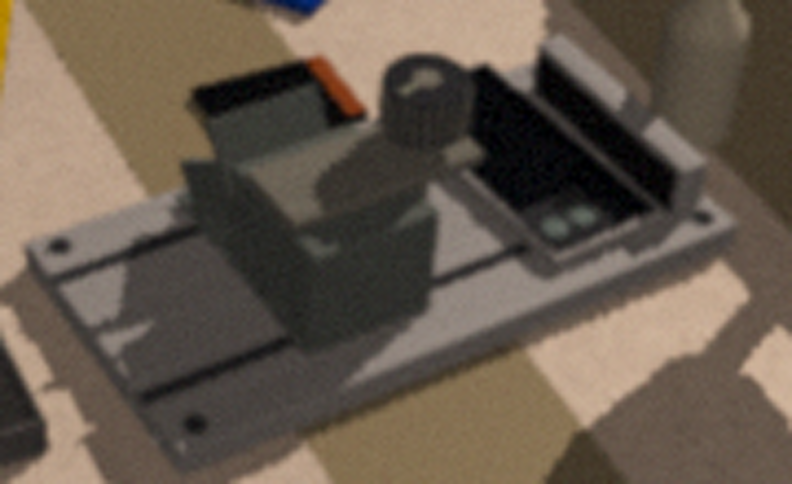

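```bash
cat > fit.py <<'E'
from h import *
from scipy.optimize import least_squares
f=lambda a,o:np.array(a)/4.4+o-0.0
top=f([[42,118],[712,50],[740,385],[65,447]],[195,145]); sc=f([[28,250],[178,462],[736,222]],[285,215])
ht=[[.085,.17,.018],[.085,-.17,.018],[-.085,-.17,.018],[-.085,.17,.018]]
hs=[[-.085,-.17,.018],[.085,-.17,.018],[.085,.17,.018]]
tp=f([[348,166],[495,332]],[195,145]); sp=f([[428,80]],[285,215])
Rz=lambda a:R.from_euler('z',a).as_matrix()
def pts(v,s,L): # local to world, s carriage
    return np.array(L)@Rz(v[2]).T+[v[0],v[1],0]
def res(v):
    s=v[3]
    scr=[.018,-.05+s+.014,.131]; rel=[-.045,-.05+s-.042,.052]
    r=[proj("top",pts(v,s,ht))-top,proj("scene",pts(v,s,hs))-sc,proj("top",pts(v,s,[scr,rel]))-tp,proj("scene",pts(v,s,[scr]))-sp]
    return np.concatenate([x.ravel() for x in r])
q=least_squares(res,[.53,.0,0.05,.02],loss='soft_l1')
if __name__=="__main__":
    print(q.x,np.round(res(q.x).reshape(-1,2),1).tolist())
    v=q.x;s=v[3]
    for n,l in dict(screw_grip=[.018,-.036+s,.121],release=[-.045,-.092+s,.052],home_screw=[.018,-.036+.116,.121]).items(): print(n,pts(v,s,[l])[0])
    a=plane("top",f([[120,148],[255,135],[278,422],[150,437]],[195,145]),.027)
    print("phone local",((a-[v[0],v[1],0])@Rz(v[2])).round(4).tolist())
    o=robot.observe(); print(o["tool_pos"],o["tool_rot"])
E
python3 fit.py
```

```text
[0.62130782 0.03016361 0.10419904 0.04099548] [[-0.8, -0.9], [-0.4, -0.5], [1.3, -0.4], [-0.9, 0.4], [-2.4, -2.0], [-0.4, -1.9], [-0.4, -0.1], [-0.4, -0.6], [-0.1, -3.5], [-1.0, -0.7]]
screw_grip [0.6386906  0.03700419 0.121     ]
release [ 0.5818569  -0.02524475  0.052     ]
home_screw [0.63088934 0.1116019  0.121     ]
phone local [[0.061, 0.1277, 0.027], [0.0607, 0.0599, 0.027], [-0.0829, 0.0599, 0.027], [-0.0842, 0.1233, 0.027]]
[ 0.11753294 -0.51131282  0.22611794] [-3.14025805e+00 -1.86541450e-04  2.25819210e-01]
```

Run:
```python
from fit import *
v=q.x;s=v[3]
a=np.radians(35);xd=np.array([np.cos(a),0,np.sin(a)]);zd=np.array([-np.sin(a),0,np.cos(a)])
c=np.array([-.045,-.092+s,.052])
P=[c-.0205*xd+.008*zd,c+.0205*xd+.034*zd,c+.0205*xd, c-.018*xd,c+[0,.024,0],c-[0,.024,0]]
print("topcrop lowwall,upwall,upbase,btnlow,+y,-y",((proj("top",pts(v,s,P))-[195,145])*4.4).round(0).tolist())
print("screw circle",((proj("top",pts(v,s,[[.018,-.036+s,.131],[.04,-.036+s,.131],[-.004,-.036+s,.131],[.018,-.036+s+.022,.131],[.018,-.036+s-.022,.131]]))-[195,145])*4.4).round(0).tolist())
xw=Rz(v[2])@xd; zt=-Rz(v[2])@zd; yt=np.cross(zt,xw)
Rt=np.c_[xw,yt,zt]
C=pts(v,s,[c])[0]
o=robot.observe(); R0=R.from_euler('xyz',o["tool_rot"]).as_matrix()
tgt=C-zt*.09
print("tgt",tgt,"delta cm",R0.T@(tgt-o["tool_pos"])*100,"dr",np.degrees(R.from_matrix(R0.T@Rt).as_rotvec()))
print("bottle",plane("top",[[176,211]],.12),"yaw tool", R.from_matrix(Rt).as_euler('xyz'))
```

```text
topcrop lowwall,upwall,upbase,btnlow,+y,-y [[499.0, 362.0], [491.0, 311.0], [490.0, 278.0], [498.0, 350.0], [444.0, 322.0], [544.0, 312.0]]
screw circle [[346.0, 163.0], [342.0, 115.0], [350.0, 212.0], [296.0, 168.0], [396.0, 158.0]]
tgt [ 0.530515   -0.03061397  0.12572368] delta cm [ 51.01089348 -37.58912614  10.09911686] dr [-2.20292148 34.9502741   6.72661302]
bottle [[0.58283374 0.23037298 0.12      ]] yaw tool [ 3.14159265 -0.61086524  0.10419904]
```

Call:
{"fn": "step_arm", "kwargs": {"increments": [{"delta_pos": [5, -4, 0], "dr": [0, 0, 0], "fingers": 1}, {"delta_pos": [10, -8, 0], "dr": [0, 0, 0], "fingers": 1}, {"delta_pos": [15, -12, 0], "dr": [0, 0, 0], "fingers": 1}, {"delta_pos": [20, -15, 0], "dr": [0, 0, 0], "fingers": 1}, {"delta_pos": [25, -19, 0], "dr": [0, 0, 0], "fingers": 1}], "newtons": 20}}

```text
time: 0.72
tool_pos: [0.3186, -0.2705, 0.2266]
tool_rot: [3.141, -0.0, 0.225]
contact_force: [1.3, -1.0, -0.3]
opening: 0.0465
grip_force: 0.0
```

Call:
{"fn": "step_arm", "kwargs": {"increments": [{"delta_pos": [4, -3, 0], "dr": [0, 7, 1], "fingers": 1}, {"delta_pos": [9, -6, 0], "dr": [0, 14, 2], "fingers": 1}, {"delta_pos": [13, -9, 1], "dr": [-1, 21, 4], "fingers": 1}, {"delta_pos": [18, -12, 3], "dr": [-1, 28, 5], "fingers": 1}, {"delta_pos": [22, -15, 4], "dr": [-2, 35, 7], "fingers": 1}]}}

```text
time: 1.35
tool_pos: [0.4989, -0.0759, 0.1862]
tool_rot: [-3.138, -0.614, 0.096]
contact_force: [2.0, 1.1, 0.1]
opening: 0.0009
grip_force: 0.0
```

```bash
cat > to.py <<'E'
from fit import *
import sys
v=q.x
def frame(tilt):
    a=np.radians(tilt);xd=np.array([np.cos(a),0,np.sin(a)]);zd=np.array([-np.sin(a),0,np.cos(a)])
    xw=Rz(v[2])@xd; zt=-Rz(v[2])@zd
    return np.c_[xw,np.cross(zt,xw),zt]
def go(P,Rt):
    o=robot.observe(); R0=R.from_euler('xyz',o["tool_rot"]).as_matrix()
    print("delta cm",(R0.T@(P-o["tool_pos"])*100).round(2),"dr",np.degrees(R.from_matrix(R0.T@Rt).as_rotvec()).round(2),"q",o["qpos"].round(2),"F tool",(R0.T@o["contact_force"]).round(2))
def rel(s,off):
    Rt=frame(35); return pts(v,s,[[-.045,-.092+s,.052]])[0]-Rt[:,2]*off
if __name__=="__main__": go(rel(v[3],float(sys.argv[1])),frame(35))
E
python3 to.py 0.05
```

```text
delta cm [-0.57 -4.18 11.02] dr [ 0.05 -0.18 -0.38] q [-0.52  0.12  2.15  0.8   0.49  0.3 ] F tool [ 1.81 -0.89  1.14]
```

Call:
{"fn": "step_arm", "kwargs": {"increments": [{"delta_pos": [-0.2, -2, 2], "dr": [0, 0, 0], "fingers": 1}, {"delta_pos": [-0.6, -4.2, 5], "dr": [0, 0, 0], "fingers": 1}, {"delta_pos": [-0.6, -4.2, 8], "dr": [0, 0, 0], "fingers": 1}, {"delta_pos": [-0.6, -4.2, 11], "dr": [0, 0, 0], "fingers": 1}, {"delta_pos": [-0.6, -4.2, 11], "dr": [0, 0, 0], "fingers": 1}]}}

```text
time: 1.98
tool_pos: [0.5504, -0.0342, 0.094]
tool_rot: [-3.12, -0.61, 0.096]
contact_force: [-0.8, 0.0, 0.4]
opening: 0.0001
grip_force: 0.0
```

```bash
python3 to.py 0.0
python3 - <<'E'
from h import *
a=viewer.read_camera("top")[150:250,250:370]; b=viewer.read_camera("scene")[190:290,290:410]
cv2.imwrite("pics/near.png",cv2.resize(np.hstack([a,b]),None,fx=3.3,fy=3.3,interpolation=cv2.INTER_CUBIC)[:,:,::-1])
E
```

```text
delta cm [ 0.22 -0.47  5.3 ] dr [-1.01  0.02 -0.36] q [-0.36  0.38  2.15  1.38  0.28 -0.19] F tool [-0.42 -0.11 -0.76]
```

View pics/near.png

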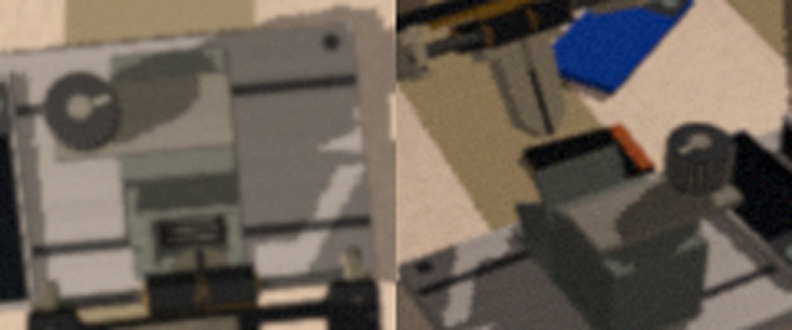

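The closed fingers hang above the pocket on the robot side: pocket at (190,232), finger tip at (200,265), both in the left half. Joint 5 has reached its 0.28 limit, so a full 35° tilt can't be reached. I'll fit the kinematics and pick a tilt that can.

```bash
cat > kin.py <<'E'
from h import *
from scipy.optimize import least_squares
E=lambda a,x:R.from_euler(a,x).as_matrix()
def fk(q,k):
    d1,L2,L3,L6=k[:4]
    Rf=E('z',q[0])@E('y',q[1]); p=np.array([0,0,d1])+Rf@[0,0,L2]
    Rf=Rf@E('y',q[2]); p=p+Rf@[0,0,L3]
    Rt=Rf@E('z',q[3])@E('y',q[4])@E('z',q[5]); return p+Rt@[0,0,L6],Rt
E
python3 - <<'E'
from kin import *
o=robot.observe()
D=[([-1.4909915,.34265095,1.52491461,0,1.27537463,-.1460116],[.11753294,-.51131282,.22611794]),(o["qpos"],o["tool_pos"]),([-.52,.12,2.15,.8,.49,.3],[.4989,-.0759,.1862])]
w=[1,1,.1]
r=least_squares(lambda k:np.concatenate([(fk(a,k)[0]-b)*c for (a,b),c in zip(D,w)]),[.3,.4,.4,.2])
print(r.x,[(fk(a,r.x)[0]-b).round(4) for a,b in D])
print(R.from_euler('xyz',o["tool_rot"]).as_matrix().round(3),fk(o["qpos"],r.x)[1].round(3))
E
```

```text
[0.81426327 0.06342157 0.49307084 0.48237068] [array([-0.0783,  0.0207,  0.0213]), array([ 0.0108, -0.0377, -0.0211]), array([ 0.1104, -0.0853, -0.0213])]
[[ 0.814  0.109  0.57 ]
 [ 0.08  -0.994  0.076]
 [ 0.575 -0.017 -0.818]] [[-0.109  0.814  0.57 ]
 [ 0.994  0.08   0.076]
 [ 0.017  0.575 -0.818]]
```

```bash
cat >> kin.py <<'E'
def fk(q,k):
    d1,L2,L3,L6,dy=k[:5]
    R1=E('z',q[0]);Rf=R1@E('y',q[1]); p=R1@[0,dy,d1]+Rf@[0,0,L2]
    Rf=Rf@E('y',q[2]); p=p+Rf@[0,0,L3]
    Rt=Rf@E('z',q[3])@E('y',q[4])@E('z',q[5]); return p+Rt@[0,0,L6],Rt@E('z',-np.pi/2)
E
python3 - <<'E'
from kin import *
o=robot.observe()
D=[([-1.4909915,.34265095,1.52491461,0,1.27537463,-.1460116],[.11753294,-.51131282,.22611794]),(o["qpos"],o["tool_pos"]),([-.52,.12,2.15,.8,.49,.3],[.4989,-.0759,.1862])]
w=[1,1,.1]
for x0 in ([.3,.4,.4,.2,.07],[.2,.5,.3,.3,.07]):
    r=least_squares(lambda k:np.concatenate([(fk(a,k)[0]-b)*c for (a,b),c in zip(D,w)]),x0)
    print(r.x,[(fk(a,r.x)[0]-b).round(4) for a,b in D])
E
```

```text
[0.10412975 0.53070818 0.34996938 0.26988961 0.0830406 ] [array([0.0061, 0.0069, 0.0056]), array([ 0.003 , -0.0082, -0.0056]), array([-0.016 ,  0.0001, -0.0014])]
[0.10412975 0.53070818 0.34996938 0.26988961 0.0830406 ] [array([0.0061, 0.0069, 0.0056]), array([ 0.003 , -0.0082, -0.0056]), array([-0.016 ,  0.0001, -0.0014])]
```

```bash
cat >> kin.py <<'E'
def fk(q,k):
    d1,L2,L3,L6,dy,ex,dw,xw=k
    R1=E('z',q[0]);Rf=R1@E('y',q[1]); p=R1@[0,dy,d1]+Rf@[0,0,L2]
    Rf=Rf@E('y',q[2]); p=p+Rf@[ex,0,L3]
    Rf=Rf@E('z',q[3]); p=p+Rf@[0,dw,0]
    Rt=Rf@E('y',q[4]); p=p+Rt@[xw,0,L6]
    return p,Rt@E('z',q[5]-np.pi/2)
E
python3 - <<'E'
from kin import *
o=robot.observe()
D=[([-1.4909915,.34265095,1.52491461,0,1.27537463,-.1460116],[.11753294,-.51131282,.22611794]),(o["qpos"],o["tool_pos"]),([-.52,.12,2.15,.8,.49,.3],[.4989,-.0759,.1862])]
w=[1,1,.2]
for m in ([1,1,1,1,1,0,0,0],[1,1,1,1,1,1,0,0],[1,1,1,1,1,0,1,0],[1,1,1,1,1,0,0,1]):
    m=np.array(m); f=lambda k:np.concatenate([np.concatenate([(fk(a,k*m)[0]-b)*c for (a,b),c in zip(D,w)]),k*(1-m),])
    r=least_squares(f,[.2,.5,.35,.27,.08,0,0,0])
    print(r.x.round(4),[(fk(a,r.x*m)[0]-b).round(4).tolist() for a,b in D])
E
```

```text
[0.1186 0.521  0.3532 0.2737 0.0826 0.     0.     0.    ] [[0.0057, 0.0071, 0.0061], [0.0035, -0.0077, -0.006], [-0.0129, -0.0007, -0.0019]]
[0.2244 0.5052 0.38   0.3185 0.0763 0.0465 0.     0.    ] [[-0.0001, -0.0, 0.0001], [0.0, 0.0, -0.0], [-0.0004, 0.0023, -0.0011]]
[ 0.005   0.6176  0.3225  0.2616  0.0949  0.     -0.0177  0.    ] [[0.0006, 0.0036, 0.0046], [0.0031, -0.0016, -0.0047], [-0.0373, 0.0086, 0.0004]]
[0.0644 0.5585 0.3491 0.2559 0.0812 0.     0.     0.0083] [[0.0043, 0.0066, 0.0064], [0.0039, -0.0062, -0.0063], [-0.0255, 0.004, -0.0029]]
```

```bash
cat >> kin.py <<'E'
K=[.2244,.5052,.38,.3185,.0763,.0465,0,0]
lo=np.array([-2.53,-.77,.04,-1,.28,-3.11]);hi=np.array([2.53,2.02,2.7,4.14,2.66,3.11])
def ik(P,Rt,seed):
    def f(q):
        p,r=fk(q,K); return np.r_[(p-P)*10,R.from_matrix(r.T@Rt).as_rotvec()]
    s=least_squares(f,np.clip(seed,lo+.02,hi-.02),bounds=(lo,hi)); return s.x,np.abs(s.fun).max()
E
python3 - <<'E'
from kin import *
from to import *
for tilt in (35,28,24,20,16):
  for s in (v[3],.116):
    for off in (.04,0):
      c=rel(s,off)
      for q4 in (0,1.3,3.1):
        x,e=ik(c,frame(tilt),[-.2,.4,2.1,q4,.5,1.4-q4])
        print(tilt,round(s,3),off,x.round(2),round(e,4))
E
```

```text
35 0.041 0.04 [-0.35  0.41  2.15  1.49  0.28  2.85] 0.0253
35 0.041 0.04 [-0.35  0.41  2.15  1.49  0.28  2.85] 0.0253
35 0.041 0.04 [-0.35  0.41  2.15  1.49  0.28  2.85] 0.0253
35 0.041 0 [-0.32  0.52  2.12  1.83  0.28  2.51] 0.0239
35 0.041 0 [-0.32  0.52  2.12  1.83  0.28  2.51] 0.0239
35 0.041 0 [-0.32  0.52  2.12  1.83  0.28  2.51] 0.0239
35 0.116 0.04 [-0.2   0.41  2.23  2.1   0.28  2.36] 0.0692
35 0.116 0.04 [-0.2   0.41  2.23  2.1   0.28  2.36] 0.0692
35 0.116 0.04 [-0.2   0.41  2.23  2.1   0.28  2.36] 0.0692
35 0.116 0 [-0.15  0.52  2.18  2.42  0.28  2.07] 0.0633
35 0.116 0 [-0.15  0.52  2.18  2.42  0.28  2.07] 0.0633
35 0.116 0 [-0.15  0.52  2.18  2.42  0.28  2.07] 0.0633
28 0.041 0.04 [-0.34  0.41  2.11  1.22  0.28  3.11] 0.0868
28 0.041 0.04 [-0.34  0.41  2.11  1.22  0.28  3.11] 0.0868
28 0.041 0.04 [-0.34  0.41  2.11  1.22  0.28  3.11] 0.0868
28 0.041 0 [-0.32  0.51  2.05  1.23  0.28  3.11] 0.0586
28 0.041 0 [-0.32  0.51  2.05  1.23  0.28  3.11] 0.0586
28 0.041 0 [-0.32  0.51  2.05  1.23  0.28  3.11] 0.0586
28 0.116 0.04 [-0.21  0.4   2.14  1.33  0.28  3.11] 0.1025
28 0.1
[... 1631 characters left out ...]
32  0.28  3.11] 0.1952
16 0.041 0.04 [-0.34  0.42  2.11  1.19  0.28  3.11] 0.2865
16 0.041 0.04 [-0.34  0.42  2.11  1.19  0.28  3.11] 0.2865
16 0.041 0.04 [-0.34  0.42  2.11  1.19  0.28  3.11] 0.2865
16 0.041 0 [-0.32  0.51  2.05  1.21  0.28  3.11] 0.2593
16 0.041 0 [-0.32  0.51  2.05  1.21  0.28  3.11] 0.2593
16 0.041 0 [-0.32  0.51  2.05  1.21  0.28  3.11] 0.2593
16 0.116 0.04 [-0.21  0.41  2.14  1.31  0.28  3.11] 0.2926
16 0.116 0.04 [-0.21  0.41  2.14  1.31  0.28  3.11] 0.2926
16 0.116 0.04 [0.08 0.45 2.19 4.14 0.28 0.53] 0.3655
16 0.116 0 [-0.2   0.51  2.08  1.32  0.28  3.11] 0.2624
16 0.116 0 [-0.2   0.51  2.08  1.32  0.28  3.11] 0.2624
16 0.116 0 [0.08 0.54 2.13 4.14 0.28 0.53] 0.3362
```

```bash
sed -i 's/q\[5\]-np.pi\/2/q[5]+np.pi\/2/' kin.py
python3 - <<'E'
from kin import *
from to import *
for flip in (0,1):
 for tilt in (42,35,28,24,20,16):
  for s in (v[3],.116):
      c=rel(s,.0); F=frame(tilt)@E('z',flip*np.pi)
      S=[ik(c,F,[-.2,.4,2.1,q4,.5,1.4-q4-flip*np.pi]) for q4 in (0,1.3,2.8)]
      print(flip,tilt,round(s,3),*[(x.round(2).tolist(),round(e,3)) for x,e in S if e<.02])
E
```

```text
0 42 0.041 ([-0.33, 0.54, 2.2, 2.33, 0.4, -1.14], np.float64(0.0)) ([-0.33, 0.54, 2.2, 2.33, 0.4, -1.14], np.float64(0.0)) ([-0.33, 0.54, 2.2, 2.33, 0.4, -1.14], np.float64(0.0))
0 42 0.116 ([-0.14, 0.54, 2.23, 2.69, 0.37, -1.33], np.float64(0.0)) ([-0.14, 0.54, 2.23, 2.69, 0.37, -1.33], np.float64(0.0)) ([-0.14, 0.54, 2.23, 2.69, 0.37, -1.33], np.float64(0.0))
0 35 0.041
0 35 0.116
0 28 0.041 ([-0.28, 0.5, 2.0, 0.75, 0.28, 0.49], np.float64(0.019)) ([-0.28, 0.5, 2.0, 0.75, 0.28, 0.49], np.float64(0.019)) ([-0.28, 0.5, 2.0, 0.75, 0.28, 0.49], np.float64(0.019))
0 28 0.116
0 24 0.041 ([-0.25, 0.5, 1.95, 0.47, 0.32, 0.79], np.float64(0.0)) ([-0.25, 0.5, 1.95, 0.47, 0.32, 0.79], np.float64(0.0)) ([-0.25, 0.5, 1.95, 0.47, 0.32, 0.79], np.float64(0.0))
0 24 0.116 ([-0.09, 0.49, 1.97, 0.29, 0.28, 1.11], np.float64(0.004)) ([-0.09, 0.49, 1.97, 0.29, 0.28, 1.11], np.float64(0.004)) ([-0.09, 0.49, 1.97, 0.29, 0.28, 1.11], np.float64(0.004))
0 20 0.041 ([-0.24, 0.51, 1.89, 0.29, 0.42, 0.99], np.float64(0.0)) ([-0.24, 0.51, 1.89, 0.29, 0.42, 0.99], np.float64(0.0)) ([-0.24, 0.51, 1.89, 0.29, 0.
[... 1202 characters left out ...]
.89, 0.29, 0.42, -2.16], np.float64(0.0)) ([-0.24, 0.51, 1.89, 0.29, 0.42, -2.16], np.float64(0.0)) ([-0.24, 0.51, 1.89, 0.29, 0.42, -2.16], np.float64(0.0))
1 20 0.116 ([-0.08, 0.5, 1.91, 0.17, 0.39, -1.9], np.float64(0.0)) ([-0.08, 0.5, 1.91, 0.17, 0.39, -1.9], np.float64(0.0)) ([-0.08, 0.5, 1.91, 0.17, 0.39, -1.9], np.float64(0.0))
1 16 0.041 ([-0.22, 0.53, 1.83, 0.18, 0.52, -2.04], np.float64(0.0)) ([-0.22, 0.53, 1.83, 0.18, 0.52, -2.04], np.float64(0.0)) ([-0.22, 0.53, 1.83, 0.18, 0.52, -2.04], np.float64(0.0))
1 16 0.116 ([-0.07, 0.52, 1.85, 0.1, 0.5, -1.83], np.float64(0.0)) ([-0.07, 0.52, 1.85, 0.1, 0.5, -1.83], np.float64(0.0)) ([-0.07, 0.52, 1.85, 0.1, 0.5, -1.83], np.float64(0.0))
```

```bash
cat > to2.py <<'E'
from kin import *
from to import *
import sys
# target in release coords (x up slope, y slide(+ to fixed jaw), z outward) mm, at carriage s
def tgt(s,x,y,z):
    F=frame(35); c=rel(s,0); xs=F[:,0]; zo=-F[:,2]; ys=np.cross(zo,xs)
    return c+(xs*x+ys*y+zo*z)/1000
def where(s=None):
    s=v[3] if s is None else s
    o=robot.observe(); F=frame(35); c=rel(s,0); xs=F[:,0]; zo=-F[:,2]; B=np.c_[xs,np.cross(zo,xs),zo]
    print("in release coords mm",(B.T@(o["tool_pos"]-c)*1000).round(1),"F",(B.T@o["contact_force"]).round(1))
    R0=R.from_euler('xyz',o["tool_rot"]).as_matrix()
    print("tool dir (cm) of release x,y,z unit:",(R0.T@B).T.round(3).tolist())
if __name__=="__main__":
    a=[float(t) for t in sys.argv[1:]]
    where(); go(tgt(v[3],*a[:3]),frame(a[3]))
E
python3 to2.py -6 0 45 20
```

```text
in release coords mm [-1.4 -5.5 54.4] F [-0.6  0.1  0. ]
tool dir (cm) of release x,y,z unit: [[1.0, -0.005, 0.002], [-0.005, -1.0, 0.017], [0.002, -0.017, -1.0]]
delta cm [-0.47 -0.54  0.95] dr [ -0.99 -15.1   -0.17] q [-0.36  0.38  2.15  1.37  0.28 -0.18] F tool [-0.58 -0.14 -0.02]
```

Call:
{"fn": "step_arm", "kwargs": {"increments": [{"delta_pos": [-0.2, 0, -1], "dr": [0, -4, 0], "fingers": 1}, {"delta_pos": [-0.4, 0, -1], "dr": [0, -8, 0], "fingers": 1}, {"delta_pos": [-0.5, -0.2, -1], "dr": [0, -12, 0], "fingers": 1}, {"delta_pos": [-0.5, -0.4, -0.5], "dr": [0, -15, 0], "fingers": 1}, {"delta_pos": [-0.5, -0.4, 0], "dr": [0, -15, 0], "fingers": 1}]}}

```text
time: 2.7
tool_pos: [0.5476, -0.0311, 0.0949]
tool_rot: [-3.127, -0.356, 0.106]
contact_force: [-0.4, -0.0, 0.1]
opening: 0.0007
grip_force: 0.0
```

```bash
python3 to2.py -6 0 25 20
```

```text
in release coords mm [-3.7 -2.2 55. ] F [-0.3  0.   0.3]
tool dir (cm) of release x,y,z unit: [[0.968, -0.002, -0.252], [0.002, -1.0, 0.015], [-0.252, -0.015, -0.968]]
delta cm [ 0.54 -0.18  2.97] dr [-0.85 -0.38  0.1 ] q [-0.28  0.39  1.95  0.31  0.5   0.93] F tool [-0.35 -0.03 -0.25]
```

Call:
{"fn": "step_arm", "kwargs": {"increments": [{"delta_pos": [0, -0.2, 0.8], "dr": [-0.8, 0, 0], "fingers": 1}, {"delta_pos": [0.2, -0.2, 1.6], "dr": [-0.8, 0, 0], "fingers": 1}, {"delta_pos": [0.4, -0.2, 2.4], "dr": [-0.8, 0, 0], "fingers": 1}, {"delta_pos": [0.6, -0.2, 3.2], "dr": [-0.8, 0, 0], "fingers": 1}, {"delta_pos": [0.8, -0.2, 4.0], "dr": [-0.8, 0, 0], "fingers": 1}]}}

```text
time: 3.32
tool_pos: [0.5674, -0.0258, 0.0576]
tool_rot: [-3.138, -0.352, 0.104]
contact_force: [1.0, 0.6, 0.1]
opening: 0.0008
grip_force: 0.0
```

```bash
python3 to2.py -6 0 3 20;  python3 - <<'E'
from h import *
a=viewer.read_camera("top")[150:250,250:370]; b=viewer.read_camera("scene")[190:290,290:410]
cv2.imwrite("pics/near2.png",cv2.resize(np.hstack([a,b]),None,fx=3.3,fy=3.3,interpolation=cv2.INTER_CUBIC)[:,:,::-1])
E
```

```text
in release coords mm [-8.6  0.9 12.8] F [ 0.9  0.5 -0.5]
tool dir (cm) of release x,y,z unit: [[0.967, -0.001, -0.256], [-0.001, -1.0, 0.003], [-0.256, -0.003, -0.967]]
delta cm [0.5  0.09 0.88] dr [-0.19 -0.15 -0.03] q [-0.25  0.49  1.93  0.31  0.41  0.95] F tool [ 0.99 -0.54  0.3 ]
```

View pics/near2.png

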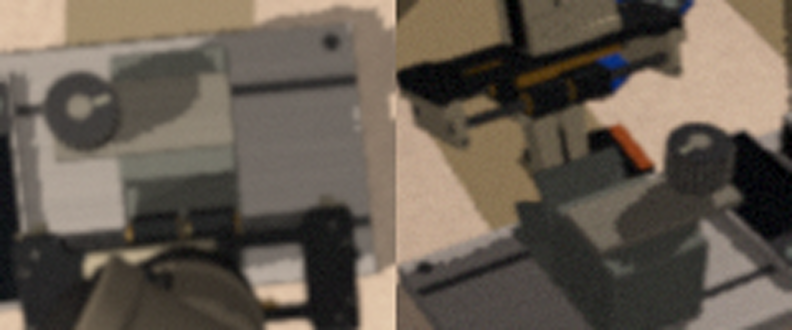

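The closed fingers are inside the pocket mouth behind the grey block, at (560,160) in the right half, with no contact force. Pressing in gradually now.

Call:
{"fn": "step_arm", "kwargs": {"increments": [{"delta_pos": [0.2, 0, 0.2], "dr": [0, 0, 0], "fingers": 1}, {"delta_pos": [0.4, 0, 0.5], "dr": [0, 0, 0], "fingers": 1}, {"delta_pos": [0.5, 0, 0.8], "dr": [0, 0, 0], "fingers": 1}, {"delta_pos": [0.5, 0, 1.0], "dr": [0, 0, 0], "fingers": 1}, {"delta_pos": [0.5, 0, 1.0], "dr": [0, 0, 0], "fingers": 1}]}}

```text
time: 4.05
tool_pos: [0.5752, -0.0249, 0.0504]
tool_rot: [-3.138, -0.352, 0.104]
contact_force: [-0.2, 0.2, 0.4]
opening: 0.0006
grip_force: 0.0
```

```bash
python3 to2.py -6 0 -1 20
```

```text
in release coords mm [-6.3  1.   2.5] F [0.1 0.2 0.4]
tool dir (cm) of release x,y,z unit: [[0.967, -0.001, -0.256], [-0.0, -1.0, 0.003], [-0.256, -0.003, -0.967]]
delta cm [0.12 0.11 0.33] dr [-0.19 -0.14 -0.02] q [-0.24  0.51  1.91  0.31  0.41  0.96] F tool [-0.02 -0.21 -0.41]
```

Call:
{"fn": "step_arm", "kwargs": {"increments": [{"delta_pos": [0, 0, 0.1], "dr": [0, 0, 0], "fingers": 1}, {"delta_pos": [0.1, 0, 0.2], "dr": [0, 0, 0], "fingers": 1}, {"delta_pos": [0.1, 0, 0.3], "dr": [0, 0, 0], "fingers": 1}, {"delta_pos": [0.1, 0, 0.35], "dr": [0, 0, 0], "fingers": 1}, {"delta_pos": [0.1, 0, 0.35], "dr": [0, 0, 0], "fingers": 1}]}}

```text
time: 4.68
tool_pos: [0.5772, -0.0247, 0.048]
tool_rot: [-3.138, -0.352, 0.104]
contact_force: [-4.8, -0.8, 8.3]
opening: 0.0006
grip_force: 4.3
```

```bash
python3 to2.py -6 0 -4 20
```

```text
in release coords mm [-6.1  1.  -0.6] F [ 0.7 -0.3  9.6]
tool dir (cm) of release x,y,z unit: [[0.967, -0.001, -0.256], [-0.0, -1.0, 0.003], [-0.256, -0.003, -0.967]]
delta cm [0.09 0.1  0.33] dr [-0.19 -0.16 -0.01] q [-0.24  0.51  1.91  0.31  0.4   0.96] F tool [-1.73  0.31 -9.42]
```

Call:
{"fn": "step_arm", "kwargs": {"increments": [{"delta_pos": [0.02, 0, 0.1], "dr": [0, 0, 0], "fingers": 1}, {"delta_pos": [0.02, -0.4, 0.1], "dr": [0, 0, 0], "fingers": 1}, {"delta_pos": [0.02, -0.9, 0.1], "dr": [0, 0, 0], "fingers": 1}, {"delta_pos": [0.02, -1.4, 0.1], "dr": [0, 0, 0], "fingers": 1}, {"delta_pos": [0.02, -2, 0.1], "dr": [0, 0, 0], "fingers": 1}]}}

```text
time: 5.3
tool_pos: [0.5757, -0.0051, 0.0473]
tool_rot: [-3.139, -0.352, 0.104]
contact_force: [-5.8, -3.7, 6.5]
opening: 0.0007
grip_force: 4.6
```

```bash
python3 to2.py -6 80 -2 20
python3 - <<'E'
from h import *
a=viewer.read_camera("top")[140:240,190:350]
cv2.imwrite("pics/n3.png",cv2.resize(a,None,fx=4.5,fy=4.5,interpolation=cv2.INTER_CUBIC)[:,:,::-1])
E
```

```text
in release coords mm [-6.  20.7 -1.5] F [-1.3 -3.1  8.9]
tool dir (cm) of release x,y,z unit: [[0.967, -0.001, -0.256], [-0.001, -1.0, 0.003], [-0.256, -0.002, -0.967]]
delta cm [ 0.01 -5.93  0.06] dr [-0.15 -0.18 -0.03] q [-0.2   0.51  1.92  0.28  0.39  1.02] F tool [-3.57  3.08 -8.26]
```

View pics/n3.png

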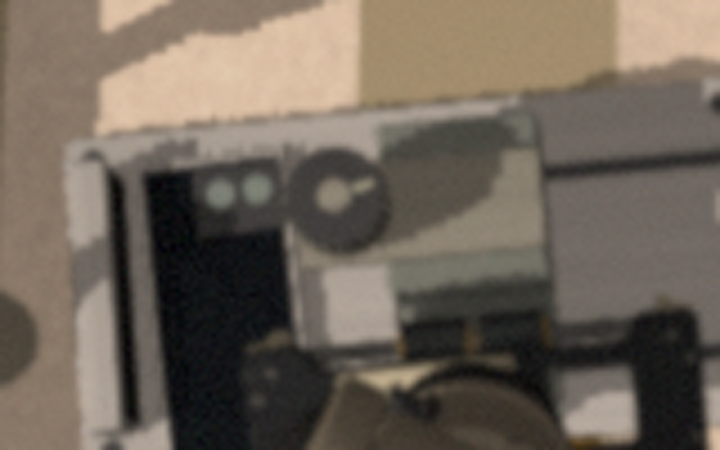

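The thumbscrew has moved left to (333,195) in the crop, about 18 mm along the slide, with a 3 N side force. The jaw slides freely, so I'll continue.

Call:
{"fn": "step_arm", "kwargs": {"increments": [{"delta_pos": [0.01, -0.8, 0.05], "dr": [0, 0, 0], "fingers": 1}, {"delta_pos": [0.01, -1.6, 0.05], "dr": [0, 0, 0], "fingers": 1}, {"delta_pos": [0.01, -2.4, 0.05], "dr": [0, 0, 0], "fingers": 1}, {"delta_pos": [0.01, -3.2, 0.05], "dr": [0, 0, 0], "fingers": 1}, {"delta_pos": [0.01, -4, 0.05], "dr": [0, 0, 0], "fingers": 1}]}}

```text
time: 5.98
tool_pos: [0.5719, 0.0349, 0.0471]
tool_rot: [-3.139, -0.352, 0.104]
contact_force: [-5.0, -3.9, 8.1]
opening: 0.0005
grip_force: 4.7
```

```bash
python3 to2.py -6 80 -2 20
python3 - <<'E'
from h import *
a=viewer.read_camera("top");cv2.imwrite("pics/t4.png",a[:,:,::-1])
E
```

```text
in release coords mm [-5.8 60.8 -1.9] F [ 0.2 -3.3  9.7]
tool dir (cm) of release x,y,z unit: [[0.967, -0.001, -0.256], [-0.0, -1.0, 0.003], [-0.256, -0.002, -0.967]]
delta cm [-0.02 -1.92  0.02] dr [-0.15 -0.2  -0.02] q [-0.12  0.51  1.93  0.22  0.37  1.16] F tool [-2.28  3.32 -9.46]
```

Call:
{"fn": "step_arm", "kwargs": {"increments": [{"delta_pos": [0, -0.25, 0.02], "dr": [0, 0, 0], "fingers": 1}, {"delta_pos": [0, -0.5, 0.02], "dr": [0, 0, 0], "fingers": 1}, {"delta_pos": [0, -0.75, 0.02], "dr": [0, 0, 0], "fingers": 1}, {"delta_pos": [0, -1.0, 0.02], "dr": [0, 0, 0], "fingers": 1}, {"delta_pos": [0, -1.2, 0.02], "dr": [0, 0, 0], "fingers": 1}]}}

```text
time: 6.65
tool_pos: [0.5708, 0.0465, 0.047]
tool_rot: [-3.139, -0.353, 0.104]
contact_force: [-4.6, -4.4, 8.2]
opening: 0.0004
grip_force: 4.7
```

Call:
{"fn": "step_arm", "kwargs": {"increments": [{"delta_pos": [0, -0.1, 0], "dr": [0, 0, 0], "fingers": 1}, {"delta_pos": [0, -0.15, 0], "dr": [0, 0, 0], "fingers": 1}, {"delta_pos": [0, -0.2, 0], "dr": [0, 0, 0], "fingers": 1}, {"delta_pos": [0, -0.25, 0], "dr": [0, 0, 0], "fingers": 1}, {"delta_pos": [0, -0.3, 0], "dr": [0, 0, 0], "fingers": 1}]}}

```text
time: 7.28
tool_pos: [0.5705, 0.0494, 0.047]
tool_rot: [-3.139, -0.353, 0.104]
contact_force: [-4.7, -5.2, 8.2]
opening: 0.0001
grip_force: 4.7
```

```bash
python3 to2.py -6 80 -2 20
```

```text
in release coords mm [-5.8 75.4 -2. ] F [ 0.4 -4.7  9.7]
tool dir (cm) of release x,y,z unit: [[0.967, -0.001, -0.255], [-0.001, -1.0, 0.003], [-0.255, -0.002, -0.967]]
delta cm [-0.02 -0.46  0.  ] dr [-0.15 -0.2  -0.03] q [-0.09  0.51  1.93  0.19  0.36  1.21] F tool [-2.05  4.65 -9.49]
```

Call:
{"fn": "step_arm", "kwargs": {"increments": [{"delta_pos": [0, -0.05, 0], "dr": [0, 0, 0], "fingers": 1}, {"delta_pos": [0, -0.1, 0], "dr": [0, 0, 0], "fingers": 1}, {"delta_pos": [0, -0.15, 0], "dr": [0, 0, 0], "fingers": 1}, {"delta_pos": [0, -0.2, 0], "dr": [0, 0, 0], "fingers": 1}, {"delta_pos": [0, -0.2, 0], "dr": [0, 0, 0], "fingers": 1}]}}

```text
time: 7.9
tool_pos: [0.5703, 0.0513, 0.047]
tool_rot: [-3.139, -0.353, 0.104]
contact_force: [-5.2, -4.7, 7.2]
opening: 0.0005
grip_force: 4.7
```

Call:
{"fn": "step_arm", "kwargs": {"increments": [{"delta_pos": [0, -0.05, 0], "dr": [0, 0, 0], "fingers": 1}, {"delta_pos": [0, -0.1, 0], "dr": [0, 0, 0], "fingers": 1}, {"delta_pos": [0, -0.15, 0], "dr": [0, 0, 0], "fingers": 1}, {"delta_pos": [0, -0.2, 0], "dr": [0, 0, 0], "fingers": 1}, {"delta_pos": [0, -0.2, 0], "dr": [0, 0, 0], "fingers": 1}]}}

```text
time: 8.52
tool_pos: [0.5702, 0.0531, 0.0471]
tool_rot: [-3.139, -0.353, 0.103]
contact_force: [-5.5, -7.6, 6.9]
opening: 0.0003
grip_force: 4.7
```

Call:
{"fn": "step_arm", "kwargs": {"increments": [{"delta_pos": [0, -0.03, 0], "dr": [0, 0, 0], "fingers": 1}, {"delta_pos": [0, -0.06, 0], "dr": [0, 0, 0], "fingers": 1}, {"delta_pos": [0, -0.1, 0], "dr": [0, 0, 0], "fingers": 1}, {"delta_pos": [0, -0.1, 0], "dr": [0, 0, 0], "fingers": 1}, {"delta_pos": [0, -0.1, 0], "dr": [0, 0, 0], "fingers": 1}]}}

```text
time: 9.15
tool_pos: [0.5701, 0.054, 0.0471]
tool_rot: [-3.139, -0.353, 0.103]
contact_force: [-5.0, -7.1, 7.1]
opening: 0.0004
grip_force: 4.7
```

```bash
python3 to2.py -6 80 -2 20
python3 - <<'E'
from h import *
a=viewer.read_camera("top");cv2.imwrite("pics/t5.png",a[:,:,::-1])
b=viewer.read_camera("scene");cv2.imwrite("pics/s5.png",b[:,:,::-1])
c=np.hstack([a[145:245,195:315],b[205:305,330:450]])
cv2.imwrite("pics/n5.png",cv2.resize(c,None,fx=3.3,fy=3.3,interpolation=cv2.INTER_CUBIC)[:,:,::-1])
E
```

```text
in release coords mm [-5.6 80.  -2.1] F [-0.6 -6.5  9.1]
tool dir (cm) of release x,y,z unit: [[0.967, -0.001, -0.255], [-0.001, -1.0, 0.002], [-0.255, -0.002, -0.967]]
delta cm [-0.04  0.    0.  ] dr [-0.12 -0.22 -0.04] q [-0.08  0.51  1.93  0.18  0.36  1.23] F tool [-2.89  6.53 -8.66]
```

View pics/n5.png

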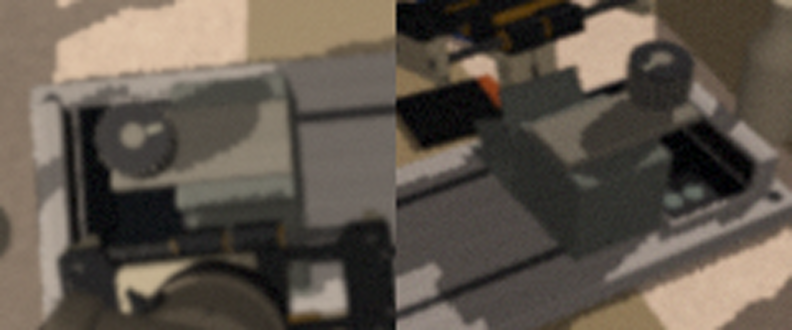

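```bash
cat > sc.py <<'E'
from fit import *
import sys
v=q.x
def meas(n,a,b,c0,r=8,z=.131):
    A=cv2.imread(a);B=cv2.imread(b); f=6
    up=lambda i:cv2.resize(i,None,fx=f,fy=f,interpolation=cv2.INTER_CUBIC)
    x,y=c0; t=up(A[y-r:y+r+1,x-r:x+r+1])[f:-f,f:-f]
    m=cv2.matchTemplate(up(B),t,cv2.TM_CCOEFF_NORMED); _,mx,_,l=cv2.minMaxLoc(m)
    p1=np.array(l)/f+r-1; p0=np.array([x,y])
    W=plane(n,[p0,p1],z); return (W[1]-W[0])@Rz(v[2]),mx,p1
if __name__=="__main__":
    print(meas("top","pics/top0.png",sys.argv[1],(274,182)))
    print(meas("scene","pics/scene0.png",sys.argv[2],(382,233)))
E
python3 sc.py pics/t5.png pics/s5.png
```

```text
(array([0.00037023, 0.07581575, 0.        ]), 0.9919725656509399, array([235.16666667, 185.66666667]))
(array([-0.14367613, -0.63774301,  0.        ]), 0.8549777269363403, array([ 64.33333333, 290.5       ]))
```

Call:
{"fn": "step_arm", "kwargs": {"increments": [{"delta_pos": [0, -0.03, 0], "dr": [0, 0, 0], "fingers": 1}, {"delta_pos": [0, -0.06, 0], "dr": [0, 0, 0], "fingers": 1}, {"delta_pos": [0, -0.1, 0], "dr": [0, 0, 0], "fingers": 1}, {"delta_pos": [0, -0.1, 0], "dr": [0, 0, 0], "fingers": 1}, {"delta_pos": [0, -0.1, 0], "dr": [0, 0, 0], "fingers": 1}]}}

```text
time: 9.88
tool_pos: [0.5701, 0.055, 0.0472]
tool_rot: [-3.139, -0.353, 0.103]
contact_force: [-6.1, -7.2, 7.9]
opening: 0.0005
grip_force: 4.7
```

Call:
{"fn": "step_arm", "kwargs": {"increments": [{"delta_pos": [0, -0.03, 0], "dr": [0, 0, 0], "fingers": 1}, {"delta_pos": [0, -0.06, 0], "dr": [0, 0, 0], "fingers": 1}, {"delta_pos": [0, -0.1, 0], "dr": [0, 0, 0], "fingers": 1}, {"delta_pos": [0, -0.1, 0], "dr": [0, 0, 0], "fingers": 1}, {"delta_pos": [0, -0.1, 0], "dr": [0, 0, 0], "fingers": 1}]}}

```text
time: 10.5
tool_pos: [0.57, 0.056, 0.0472]
tool_rot: [-3.139, -0.353, 0.103]
contact_force: [-4.9, -6.9, 7.9]
opening: 0.0005
grip_force: 4.7
```

```bash
python3 to2.py -6 80 -2 20
python3 - <<'E'
from h import *
a=viewer.read_camera("top");cv2.imwrite("pics/t6.png",a[:,:,::-1])
E
python3 - <<'E'
from sc import *
print(meas("top","pics/top0.png","pics/t6.png",(274,182)), meas("top","pics/t5.png","pics/t6.png",(235,186)),meas("top","pics/top0.png","pics/t4.png",(274,182)))
E
```

```text
in release coords mm [-5.5 82.1 -2.1] F [-0.1 -6.3  9.6]
tool dir (cm) of release x,y,z unit: [[0.967, -0.001, -0.255], [-0.001, -1.0, 0.002], [-0.255, -0.002, -0.967]]
delta cm [-0.05  0.21  0.01] dr [-0.12 -0.23 -0.04] q [-0.07  0.51  1.93  0.18  0.36  1.24] F tool [-2.52  6.32 -9.32]
(array([0.00037023, 0.07581575, 0.        ]), 0.9914019107818604, array([235.16666667, 185.66666667])) (array([0., 0., 0.]), 0.9975197911262512, array([235., 186.])) (array([0.00036934, 0.05949396, 0.        ]), 0.9931418299674988, array([243.5       , 184.83333333]))
```

Call:
{"fn": "step_arm", "kwargs": {"increments": [{"delta_pos": [0, -0.03, 0], "dr": [0, 0, 0], "fingers": 1}, {"delta_pos": [0, -0.06, 0], "dr": [0, 0, 0], "fingers": 1}, {"delta_pos": [0, -0.1, 0], "dr": [0, 0, 0], "fingers": 1}, {"delta_pos": [0, -0.1, 0], "dr": [0, 0, 0], "fingers": 1}, {"delta_pos": [0, -0.1, 0], "dr": [0, 0, 0], "fingers": 1}]}}

```text
time: 11.18
tool_pos: [0.5699, 0.0568, 0.0472]
tool_rot: [-3.139, -0.353, 0.103]
contact_force: [-5.5, -7.9, 7.9]
opening: 0.0007
grip_force: 5.5
```

Call:
{"fn": "step_arm", "kwargs": {"increments": [{"delta_pos": [0, -0.03, 0], "dr": [0, 0, 0], "fingers": 1}, {"delta_pos": [0, -0.06, 0], "dr": [0, 0, 0], "fingers": 1}, {"delta_pos": [0, -0.06, 0], "dr": [0, 0, 0], "fingers": 1}, {"delta_pos": [0, -0.06, 0], "dr": [0, 0, 0], "fingers": 1}, {"delta_pos": [0, -0.06, 0], "dr": [0, 0, 0], "fingers": 1}]}}

```text
time: 11.8
tool_pos: [0.5699, 0.057, 0.0472]
tool_rot: [-3.14, -0.353, 0.103]
contact_force: [-5.0, -10.5, 7.3]
opening: 0.0004
grip_force: 7.0
```

Call:
{"fn": "step_arm", "kwargs": {"increments": [{"delta_pos": [0, -0.03, 0], "dr": [0, 0, 0], "fingers": 1}, {"delta_pos": [0, -0.06, 0], "dr": [0, 0, 0], "fingers": 1}, {"delta_pos": [0, -0.06, 0], "dr": [0, 0, 0], "fingers": 1}, {"delta_pos": [0, -0.06, 0], "dr": [0, 0, 0], "fingers": 1}, {"delta_pos": [0, -0.06, 0], "dr": [0, 0, 0], "fingers": 1}]}}

```text
time: 12.42
tool_pos: [0.5699, 0.0571, 0.0472]
tool_rot: [-3.14, -0.353, 0.103]
contact_force: [-5.0, -15.1, 7.6]
opening: 0.0004
grip_force: 8.5
```

Call:
{"fn": "step_arm", "kwargs": {"increments": [{"delta_pos": [-0.05, 0, -0.2], "dr": [0, 0, 0], "fingers": 1}, {"delta_pos": [-0.1, 0, -0.4], "dr": [0, 0, 0], "fingers": 1}, {"delta_pos": [-0.15, 0, -0.6], "dr": [0, 0, 0], "fingers": 1}, {"delta_pos": [-0.2, 0.2, -0.8], "dr": [0, 0, 0], "fingers": 1}, {"delta_pos": [-0.25, 0.5, -1.0], "dr": [0, 0, 0], "fingers": 1}]}}

```text
time: 13.05
tool_pos: [0.5641, 0.0536, 0.0549]
tool_rot: [-3.138, -0.352, 0.104]
contact_force: [-0.3, -0.2, -0.1]
opening: 0.0005
grip_force: 0.0
```

Call:
{"fn": "step_arm", "kwargs": {"increments": [{"delta_pos": [-0.25, 0, -1.0], "dr": [0, 0, 0], "fingers": 1}, {"delta_pos": [-0.5, 0, -2.0], "dr": [0, 0, 0], "fingers": 1}, {"delta_pos": [-0.75, 0, -3.5], "dr": [0, 0, 0], "fingers": 1}, {"delta_pos": [-1.0, 0, -6.0], "dr": [0, 0, 0], "fingers": 1}, {"delta_pos": [-1.0, 0, -10.0], "dr": [0, 0, 0], "fingers": 1}]}}

```text
time: 13.68
tool_pos: [0.5193, 0.0487, 0.1459]
tool_rot: [-3.138, -0.35, 0.104]
contact_force: [0.2, -0.1, 0.1]
opening: 0.0004
grip_force: 0.0
```

```bash
python3 - <<'E'
from h import *
a=viewer.read_camera("top");cv2.imwrite("pics/t7.png",a[:,:,::-1])
b=viewer.read_camera("scene");cv2.imwrite("pics/s7.png",b[:,:,::-1])
c=np.hstack([a[145:245,195:315],b[205:305,330:450]])
cv2.imwrite("pics/n7.png",cv2.resize(c,None,fx=3.3,fy=3.3,interpolation=cv2.INTER_CUBIC)[:,:,::-1])
from to import *
print(robot.observe()["tool_pos"],robot.observe()["qpos"].round(2))
E
python3 - <<'E'
from sc import *
print(meas("top","pics/top0.png","pics/t7.png",(274,182)),meas("top","pics/t5.png","pics/t7.png",(235,186)))
from to import pts
print(pts(v,0,[[.018,-.036+v[3]+.0758,.121]]),pts(v,0,[[.018,.08,.121]]))
E
```

```text
[0.52142202 0.04851676 0.14976035] [-0.1   0.26  1.96  0.13  0.58  1.27]
(array([0.00037023, 0.07581575, 0.        ]), 0.9917275905609131, array([235.16666667, 185.66666667])) (array([0., 0., 0.]), 0.9972653985023499, array([235., 186.]))
[[0.6308066  0.11239306 0.121     ]] [[0.63088934 0.1116019  0.121     ]]
```

View pics/n7.png

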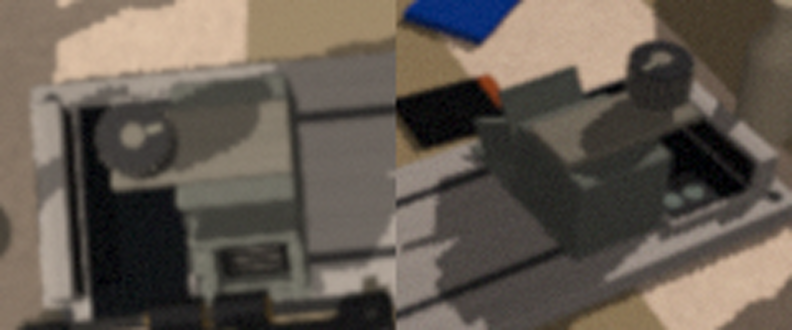

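The jaw sits against the phone with the phone at the fixed jaw, and the release is out in its pocket (250,260, left half). The screw is at (133,135), which is world ≈ (0.631, 0.112). Next I'll go above it.

Run:
```python
from to import *
go(np.array([.631,.112,.19]),frame(0))
```

```text
delta cm [12.24 -5.17  0.3 ] dr [ -0.1  -20.55   0.03] q [-0.1   0.26  1.96  0.13  0.58  1.27] F tool [ 0.31  0.21 -0.52]
```

Call:
{"fn": "step_arm", "kwargs": {"increments": [{"delta_pos": [1.5, 0, -2], "dr": [0, -7, 0], "fingers": -0.2}, {"delta_pos": [5, -1, -2], "dr": [0, -14, 0], "fingers": -0.2}, {"delta_pos": [8, -3, -1], "dr": [0, -20.5, 0], "fingers": -0.2}, {"delta_pos": [11, -5, 0], "dr": [0, -20.5, 0], "fingers": -0.2}, {"delta_pos": [12.2, -5.2, 0.3], "dr": [0, -20.5, 0], "fingers": -0.2}]}}

```text
time: 14.4
tool_pos: [0.6311, 0.114, 0.1836]
tool_rot: [-3.138, 0.007, 0.107]
contact_force: [-0.1, -0.5, -0.5]
opening: 0.0458
grip_force: 0.0
```

Call:
{"fn": "step_arm", "kwargs": {"increments": [{"delta_pos": [0, 0, 0], "dr": [0, 0, -10], "fingers": -0.6}, {"delta_pos": [0, 0, 0], "dr": [0, 0, -20], "fingers": -0.6}, {"delta_pos": [0, 0, 0], "dr": [0, 0, -30], "fingers": -0.6}, {"delta_pos": [0, 0, 0], "dr": [0, 0, -40], "fingers": -0.6}, {"delta_pos": [0, 0, 0], "dr": [0, 0, -50], "fingers": -0.6}]}}

```text
time: 15.02
tool_pos: [0.6298, 0.1124, 0.1844]
tool_rot: [-3.135, 0.002, 0.984]
contact_force: [1.0, 0.4, 0.3]
opening: 0.073
grip_force: 0.0
```

Call:
{"fn": "step_arm", "kwargs": {"increments": [{"delta_pos": [0, 0, 0], "dr": [0, 0, -10], "fingers": -0.6}, {"delta_pos": [0, 0, 0], "dr": [0, 0, -20], "fingers": -0.6}, {"delta_pos": [0, 0, 0], "dr": [0, 0, -30], "fingers": -0.6}, {"delta_pos": [0, 0, 0], "dr": [0, 0, -40], "fingers": -0.6}, {"delta_pos": [0, 0, 0], "dr": [0, 0, -50], "fingers": -0.6}]}}

```text
time: 15.65
tool_pos: [0.6298, 0.1123, 0.1844]
tool_rot: [-3.136, -0.004, 1.856]
contact_force: [-0.6, -0.5, 0.5]
opening: 0.0736
grip_force: 0.0
```

Call:
{"fn": "step_arm", "kwargs": {"increments": [{"delta_pos": [0, 0, 0], "dr": [0, 0, -10], "fingers": -0.6}, {"delta_pos": [0, 0, 0], "dr": [0, 0, -20], "fingers": -0.6}, {"delta_pos": [0, 0, 0], "dr": [0, 0, -30], "fingers": -0.6}, {"delta_pos": [0, 0, 0], "dr": [0, 0, -40], "fingers": -0.6}, {"delta_pos": [0, 0, 0], "dr": [0, 0, -50], "fingers": -0.6}]}}

```text
time: 16.27
tool_pos: [0.6298, 0.1124, 0.1844]
tool_rot: [-3.141, -0.007, 2.729]
contact_force: [-0.6, 0.3, -0.2]
opening: 0.0736
grip_force: 0.0
```

Call:
{"fn": "step_arm", "kwargs": {"increments": [{"delta_pos": [0, 0, 0], "dr": [0, 0, -10], "fingers": -0.6}, {"delta_pos": [0, 0, 0], "dr": [0, 0, -20], "fingers": -0.6}, {"delta_pos": [0, 0, 0], "dr": [0, 0, -30], "fingers": -0.6}, {"delta_pos": [0, 0, 0], "dr": [0, 0, -40], "fingers": -0.6}, {"delta_pos": [0, 0, 0], "dr": [0, 0, -50], "fingers": -0.6}]}}

```text
time: 16.9
tool_pos: [0.6298, 0.1124, 0.1844]
tool_rot: [3.136, -0.005, -2.682]
contact_force: [-0.1, 0.4, -0.4]
opening: 0.0735
grip_force: 0.0
```

Run:
```python
from to import *
go(np.array([.631,.112,.103]),frame(0)@Rz(np.radians(-240)))
```

```text
delta cm [-0.14 -0.13  8.14] dr [  0.39  -0.18 -39.62] q [ 0.06  0.59  1.24  0.    1.32 -1.98] F tool [-0.12  0.37  0.38]
```

Call:
{"fn": "step_arm", "kwargs": {"increments": [{"delta_pos": [-0.1, -0.1, 0], "dr": [0.4, -0.2, -10], "fingers": -0.6}, {"delta_pos": [-0.1, -0.1, 0.5], "dr": [0.4, -0.2, -20], "fingers": -0.6}, {"delta_pos": [-0.1, -0.1, 1], "dr": [0.4, -0.2, -30], "fingers": -0.6}, {"delta_pos": [-0.1, -0.1, 2], "dr": [0.4, -0.2, -40], "fingers": -0.6}, {"delta_pos": [-0.1, -0.1, 3], "dr": [0.4, -0.2, -50], "fingers": -0.6}]}}

```text
time: 17.52
tool_pos: [0.631, 0.112, 0.1542]
tool_rot: [-3.141, 0.001, -1.809]
contact_force: [0.9, 0.1, 0.3]
opening: 0.0734
grip_force: 0.0
```

Run:
```python
from to import *
go(np.array([.631,.112,.103]),frame(0)@Rz(np.radians(-250)))
a=viewer.read_camera("top");b=viewer.read_camera("scene")
c=np.hstack([a[125:245,175:295],b[165:285,350:470]])
cv2.imwrite("pics/n8.png",cv2.resize(c,None,fx=3.3,fy=3.3,interpolation=cv2.INTER_CUBIC)[:,:,::-1])
```

```text
delta cm [0.   0.   5.12] dr [-0.03  0.06  0.38] q [ 0.06  0.61  1.28  0.    1.25 -2.85] F tool [-0.28 -0.85 -0.29]
```

Call:
{"fn": "step_arm", "kwargs": {"increments": [{"delta_pos": [0, 0, 1.2], "dr": [0, 0, 0], "fingers": -0.6}, {"delta_pos": [0, 0, 2.4], "dr": [0, 0, 0], "fingers": -0.6}, {"delta_pos": [0, 0, 3.6], "dr": [0, 0, 0], "fingers": -0.6}, {"delta_pos": [0, 0, 4.6], "dr": [0, 0, 0], "fingers": -0.6}, {"delta_pos": [0, 0, 5.1], "dr": [0, 0, 0], "fingers": -0.6}]}}

```text
time: 18.25
tool_pos: [0.631, 0.112, 0.1027]
tool_rot: [3.141, 0.001, -1.815]
contact_force: [0.3, -0.6, 0.1]
opening: 0.0736
grip_force: 0.0
```

Call:
{"fn": "step_arm", "kwargs": {"increments": [{"delta_pos": [0, 0, 0], "dr": [0, 0, 0], "fingers": 0}, {"delta_pos": [0, 0, 0], "dr": [0, 0, 0], "fingers": 0.2}, {"delta_pos": [0, 0, 0], "dr": [0, 0, 0], "fingers": 0.2}, {"delta_pos": [0, 0, 0], "dr": [0, 0, 0], "fingers": 0.2}, {"delta_pos": [0, 0, 0], "dr": [0, 0, 0], "fingers": 0.2}], "newtons": 12}}

```text
time: 18.88
tool_pos: [0.6311, 0.112, 0.1041]
tool_rot: [-3.141, 0.001, -1.815]
contact_force: [-3.6, -1.1, 4.4]
opening: 0.0435
grip_force: 12.0
```

Call:
{"fn": "step_arm", "kwargs": {"increments": [{"delta_pos": [0, 0, 0], "dr": [0, 0, 10], "fingers": 0.2}, {"delta_pos": [0, 0, 0], "dr": [0, 0, 20], "fingers": 0.2}, {"delta_pos": [0, 0, 0], "dr": [0, 0, 30], "fingers": 0.2}, {"delta_pos": [0, 0, 0], "dr": [0, 0, 40], "fingers": 0.2}, {"delta_pos": [0, 0, 0], "dr": [0, 0, 50], "fingers": 0.2}]}}

```text
time: 19.5
tool_pos: [0.6311, 0.112, 0.1041]
tool_rot: [3.141, 0.001, -2.693]
contact_force: [-3.5, -1.1, 3.1]
opening: 0.044
grip_force: 12.0
```

Call:
{"fn": "step_arm", "kwargs": {"increments": [{"delta_pos": [0, 0, 0], "dr": [0, 0, 10], "fingers": 0.2}, {"delta_pos": [0, 0, 0], "dr": [0, 0, 20], "fingers": 0.2}, {"delta_pos": [0, 0, 0], "dr": [0, 0, 30], "fingers": 0.2}, {"delta_pos": [0, 0, 0], "dr": [0, 0, 40], "fingers": 0.2}, {"delta_pos": [0, 0, 0], "dr": [0, 0, 50], "fingers": 0.2}]}}

```text
time: 20.12
tool_pos: [0.6311, 0.112, 0.1041]
tool_rot: [3.141, 0.0, 2.717]
contact_force: [-3.1, 0.2, 4.0]
opening: 0.0436
grip_force: 12.0
```

Run:
```python
from h import *
o=robot.observe(); print(o["qpos"].round(2),o["torque"].round(3),o["contact_force"].round(1),o["tool_pos"])
a=viewer.read_camera("top");b=viewer.read_camera("scene")
cv2.imwrite("pics/t9.png",a[:,:,::-1]);cv2.imwrite("pics/s9.png",b[:,:,::-1])
```

```text
[ 0.06  0.66  1.34  0.    1.14 -1.09] [-0.032  0.479  0.059] [-3.1  0.2  4. ] [0.63108161 0.11199082 0.10411503]
```

Call:
{"fn": "step_arm", "kwargs": {"increments": [{"delta_pos": [0, 0, 0], "dr": [0, 0, 10], "fingers": 0.2}, {"delta_pos": [0, 0, 0], "dr": [0, 0, 20], "fingers": 0.2}, {"delta_pos": [0, 0, 0], "dr": [0, 0, 30], "fingers": 0.2}, {"delta_pos": [0, 0, 0], "dr": [0, 0, 40], "fingers": 0.2}, {"delta_pos": [0, 0, 0], "dr": [0, 0, 50], "fingers": 0.2}]}}

```text
time: 20.85
tool_pos: [0.6311, 0.112, 0.1041]
tool_rot: [3.141, -0.001, 1.849]
contact_force: [-3.3, 0.3, 4.3]
opening: 0.0435
grip_force: 12.0
```

Call:
{"fn": "step_arm", "kwargs": {"increments": [{"delta_pos": [0, 0, 0], "dr": [0, 0, 10], "fingers": 0.2}, {"delta_pos": [0, 0, 0], "dr": [0, 0, 20], "fingers": 0.2}, {"delta_pos": [0, 0, 0], "dr": [0, 0, 30], "fingers": 0.2}, {"delta_pos": [0, 0, 0], "dr": [0, 0, 40], "fingers": 0.2}, {"delta_pos": [0, 0, 0], "dr": [0, 0, 50], "fingers": 0.2}]}}

```text
time: 21.48
tool_pos: [0.631, 0.112, 0.1041]
tool_rot: [3.141, -0.001, 0.976]
contact_force: [-4.4, -0.7, 5.2]
opening: 0.0436
grip_force: 12.0
```

Run:
```python
from h import *
o=robot.observe(); print(o["qpos"].round(2),o["torque"].round(3),o["contact_force"].round(1),o["tool_pos"])
```

```text
[0.06 0.66 1.34 0.   1.14 0.65] [-0.096  0.663  0.067] [-4.4 -0.7  5.2] [0.6310454  0.11202424 0.10412374]
```

Call:
{"fn": "step_arm", "kwargs": {"increments": [{"delta_pos": [0, 0, 0], "dr": [0, 0, 10], "fingers": 0.2}, {"delta_pos": [0, 0, 0], "dr": [0, 0, 20], "fingers": 0.2}, {"delta_pos": [0, 0, 0], "dr": [0, 0, 30], "fingers": 0.2}, {"delta_pos": [0, 0, 0], "dr": [0, 0, 40], "fingers": 0.2}, {"delta_pos": [0, 0, 0], "dr": [0, 0, 50], "fingers": 0.2}]}}

```text
time: 22.1
tool_pos: [0.6316, 0.1121, 0.1041]
tool_rot: [-3.141, -0.002, 0.104]
contact_force: [0.3, 0.5, 2.2]
opening: 0.0437
grip_force: 12.0
```

Run:
```python
from h import *
o=robot.observe(); print(o["qpos"].round(2),o["torque"].round(3),o["contact_force"].round(1),o["tool_pos"])
```

```text
[0.06 0.66 1.34 0.   1.14 1.52] [0.07  0.024 0.373] [0.3 0.5 2.2] [0.63163962 0.11206497 0.10406953]
```

Call:
{"fn": "step_arm", "kwargs": {"increments": [{"delta_pos": [0, 0, 0], "dr": [0, 0, 0], "fingers": 0.2}, {"delta_pos": [0, 0, 0], "dr": [0, 0, 6], "fingers": 0.2}, {"delta_pos": [0, 0, 0], "dr": [0, 0, 12], "fingers": 0.2}, {"delta_pos": [0, 0, 0], "dr": [0, 0, 18], "fingers": 0.2}, {"delta_pos": [0, 0, 0], "dr": [0, 0, 18], "fingers": 0.2}], "newtons": 18}}

```text
time: 22.72
tool_pos: [0.632, 0.1118, 0.104]
tool_rot: [-3.14, -0.003, -0.203]
contact_force: [0.1, -0.4, 2.4]
opening: 0.0437
grip_force: 18.0
```

Run:
```python
from h import *
o=robot.observe(); print(o["qpos"].round(2),o["torque"].round(3),o["contact_force"].round(1),o["tool_pos"])
```

```text
[0.06 0.66 1.34 0.   1.14 1.83] [-0.209 -0.062  0.221] [ 0.1 -0.4  2.4] [0.63197044 0.111823   0.10401915]
```

Call:
{"fn": "step_arm", "kwargs": {"increments": [{"delta_pos": [0, 0, 0], "dr": [0, 0, 5], "fingers": 0.2}, {"delta_pos": [0, 0, 0], "dr": [0, 0, 10], "fingers": 0.2}, {"delta_pos": [0, 0, 0], "dr": [0, 0, 15], "fingers": 0.2}, {"delta_pos": [0, 0, 0], "dr": [0, 0, 20], "fingers": 0.2}, {"delta_pos": [0, 0, 0], "dr": [0, 0, 25], "fingers": 0.2}]}}

```text
time: 23.35
tool_pos: [0.6315, 0.1117, 0.1038]
tool_rot: [-3.141, -0.001, -0.641]
contact_force: [-1.2, -1.0, 2.7]
opening: 0.0438
grip_force: 18.0
```

Run:
```python
from h import *
o=robot.observe(); print(o["qpos"].round(2),o["torque"].round(3),o["contact_force"].round(1),o["tool_pos"])
```

```text
[0.06 0.66 1.34 0.   1.14 2.27] [-0.095  0.158  0.624] [-1.2 -1.   2.7] [0.63150887 0.11168242 0.10382911]
```

The torque rose from 0.06 to 0.62 N m, so the screw is at its stop and the grip is slipping. Letting go and lifting.

Call:
{"fn": "step_arm", "kwargs": {"increments": [{"delta_pos": [0, 0, 0], "dr": [0, 0, 0], "fingers": -0.2}, {"delta_pos": [0, 0, 0], "dr": [0, 0, 0], "fingers": -0.6}, {"delta_pos": [0, 0, 0], "dr": [0, 0, 0], "fingers": -0.6}, {"delta_pos": [0, 0, 0], "dr": [0, 0, 0], "fingers": -0.6}, {"delta_pos": [0, 0, 0], "dr": [0, 0, 0], "fingers": -0.6}]}}

```text
time: 23.98
tool_pos: [0.6313, 0.1121, 0.1037]
tool_rot: [-3.14, -0.0, -0.645]
contact_force: [0.1, -0.1, 0.1]
opening: 0.0736
grip_force: 0.0
```

Call:
{"fn": "step_arm", "kwargs": {"increments": [{"delta_pos": [0, 0, -1], "dr": [0, 0, 0], "fingers": -0.6}, {"delta_pos": [0, 0, -3], "dr": [0, 0, 0], "fingers": -0.6}, {"delta_pos": [0, 0, -6], "dr": [0, 0, 0], "fingers": -0.6}, {"delta_pos": [0, 0, -10], "dr": [0, 0, 0], "fingers": -0.6}, {"delta_pos": [0, 0, -13], "dr": [0, 0, 0], "fingers": -0.6}]}}

```text
time: 24.6
tool_pos: [0.6315, 0.1119, 0.2365]
tool_rot: [-3.139, -0.002, -0.645]
contact_force: [0.4, -0.4, -0.4]
opening: 0.0733
grip_force: 0.0
```

Run:
```python
from to import *
o=robot.observe();R0=R.from_euler('xyz',o["tool_rot"]).as_matrix()
print("world (-.2,0,0) in tool cm",R0.T@[-20,0,0],o["qpos"].round(2))
```

```text
world (-.2,0,0) in tool cm [-15.97816376  12.02883233  -0.07399814] [0.06 0.55 1.16 0.   1.43 2.27]
```

Call:
{"fn": "step_arm", "kwargs": {"increments": [{"delta_pos": [-3, 2.2, 0], "dr": [0, 0, 0], "fingers": -0.6}, {"delta_pos": [-6, 4.4, 0], "dr": [0, 0, 0], "fingers": -0.6}, {"delta_pos": [-9, 6.6, 0], "dr": [0, 0, 0], "fingers": -0.6}, {"delta_pos": [-12, 8.8, 0], "dr": [0, 0, 0], "fingers": -0.6}, {"delta_pos": [-15, 11, 0], "dr": [0, 0, 0], "fingers": -0.6}]}}

```text
time: 25.22
tool_pos: [0.4441, 0.1143, 0.2344]
tool_rot: [-3.139, -0.001, -0.645]
contact_force: [-1.1, -0.5, 0.2]
opening: 0.0735
grip_force: 0.0
```

```bash
python3 - <<'E'
from h import *
a=viewer.read_camera("top");b=viewer.read_camera("scene")
cv2.imwrite("pics/t10.png",a[:,:,::-1]);cv2.imwrite("pics/s10.png",b[:,:,::-1])
c=np.hstack([a[145:245,195:315],b[205:305,330:450]])
cv2.imwrite("pics/n10.png",cv2.resize(c,None,fx=3.3,fy=3.3,interpolation=cv2.INTER_CUBIC)[:,:,::-1])
E
python3 - <<'E'
from sc import *
print(meas("top","pics/t7.png","pics/t10.png",(235,186)))
A=cv2.imread("pics/top0.png").astype(int);B=cv2.imread("pics/t10.png").astype(int)
d=np.abs(A-B).sum(2)>60
for n,(x,y) in dict(old=(135,330),batt=(281,264),driver=(443,330),bottle=(176,211),tray=(400,200),mug=(127,167),brush=(501,290)).items(): print(n,d[y-20:y+20,x-20:x+20].sum())
E
```

```text
(array([-0.30757672,  0.1621397 ,  0.        ]), 0.8239628672599792, array([163.5       , 353.66666667]))
old 290
batt 0
driver 853
bottle 40
tray 456
mug 0
brush 525
```

View pics/n10.png

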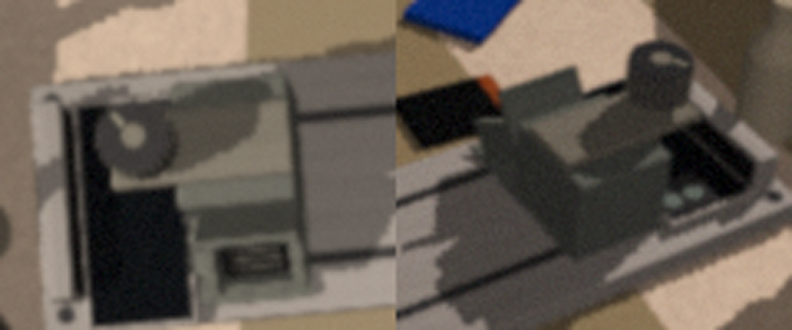

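The screw mark has turned from right to up-left at (120,120), about 245° clockwise, which fits the stop. The phone lies flat and square against the fixed jaw, the release is out (250,262), and the robot is clear.

```bash
python3 -c "
from cell import robot; print(robot.hand_in())"
```

```text
the job is handed in; nothing more can be done
None
```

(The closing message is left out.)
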